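# Take the sugar jar off a turning lazy Susan

### The job

Set the lazy Susan turning by its yellow-topped post, let go, and for 5 seconds on end keep the gripper right above the red knob of the sugar jar as it rides round (within 25 mm sideways, fingertips at most 50 mm above it, touching nothing), the lazy Susan turning by itself at no less than one turn in 25 seconds. Then take the jar by its knob, lift it upright at least 60 mm off the deck while the lazy Susan still turns, and finish holding it there, still. Never spin the lazy Susan faster than a turn in 4 seconds, do not touch the green and blue jars, and leave them standing in their places, the mug and the paper roll too.

Things in the scene. Friction and masses are not known exactly. Their poses are not given: they have to be found in the camera images.
- foot: fixed black round foot of the lazy Susan, 200 mm diameter, 18 mm high, on the counter; origin at the centre of its underside, on the turning axis (vertical)
- carousel (a joint): angle of the wooden deck about the foot's vertical axis (rad, 0 at the start, grows anticlockwise from above, not wrapped, no stops). Deck 320 mm diameter, rim 4 mm thick and 10 mm above its surface, about 1.5 kg (may differ by a third). With jars, inertia about 0.033 kg m2; drag 0.0004 N m plus 0.001 N m per rad/s: once pushed it coasts for tens of seconds
- hub (a point): centre of the deck's upper surface, 32 mm above the counter; z up, x towards the post, turns with the deck
- post: upright round steel post standing on the deck 120 mm from the axis, fixed to it, 24 mm diameter, 125 mm high, its top 30 mm yellow (25 mm diameter); origin at its foot on the deck's surface
- post_top (a point): centre of the post's top, 125 mm above the deck's surface
- sugar_jar: loose white ceramic jar with a light wooden lid and a red knob, about 0.3 kg, body 68 mm diameter, lid 70 mm diameter with its top 90 mm above the jar's underside, red knob 30 mm diameter and 35 mm high on the lid, 125 mm high in all; stands on the deck about 115 mm from the axis; origin at the centre of its underside, z up. It may be a quarter, half or three quarters of a turn from the post
- knob (a point): centre of the top of the sugar jar's red knob, 125 mm above its underside
- green_jar: loose green glass jar with a green lid, 68 mm diameter, 103 mm high, on the deck about 115 mm from the axis; origin at the centre of its underside; not to be touched
- blue_jar: loose blue ceramic jar with a blue lid, 68 mm diameter, 94 mm high, on the deck about 115 mm from the axis; origin at the centre of its underside; not to be touched
- mug: loose white mug, 80 mm diameter, 95 mm high, on the counter to the robot's right; origin at the centre of its underside; bystander
- towel_roll: loose paper towel roll on its stand, 140 mm diameter foot, 116 mm roll, 282 mm high, on the counter to the robot's left; origin at the centre of its underside; bystander
There are look-alikes about, which are no part of the job. What is shaped like the sugar_jar but pink is not meant.

How it is judged:
By the outcome, as a careful person would: the job done as asked, in the order asked, and still so for the second after the job is handed in, while the arm keeps its last pose, push and grip.
It also fails if it takes over 54 s, if anything falls off the work surface, if the arm or the gripper's body presses on something with over 40 N, if the wrist force passes 120 N, or if a joint passes its speed limit or range.

### The arm

A 6-joint arm with a two-finger parallel gripper is mounted at the origin on the work surface. World frame = base frame: x ahead of the robot, y to its left, z up, the work surface at z = 0. Lengths are in mm, angles in degrees, forces in N, time in s.
With the tool pointing down it reaches from about 350 to 850 mm from the base axis. Payload 8.1 kg.
Tool frame: the origin (TCP) lies on the centre line of the jaws, within the pads' length; the fingertips stand 19 mm ahead of it and the grasp point (between the pads) is the TCP (r.tip_reach is the z of the fingertips in the tool frame, in mm); z points along the fingers, y is the line along which they close (so a half turn about z gives the same grasp; the last joint's range is limited). The gripper opens to 85 mm and grips with 20 to 120 N. Pads are 22 mm wide; open, the fingers measure 114 mm over their backs; the gripper's body (76 mm by 85 mm) begins 54 mm behind the grasp point. The pads swing forward as they close: fully open they stand 13 mm farther back than shut.
Start: joints at [69.878, 7.471, 85.268, -0, 87.261, -4.893], TCP at [157.587, 578.94, 219.692] pointing down, gripper open.
Joint ranges: [-169.43, 169.43], [-51.17, 129.36], [1.28, 143.12], [-76.62, 256.62], [0, 156.53], [-152.29, 152.29]. Speed limits (degrees/s): [136.94, 136.94, 159.86, 180, 180, 180].

### API

Orientations are given as [roll, pitch, yaw] about the fixed x, y, z axes, in that order (R = Rz(yaw) Ry(pitch) Rx(roll)).
In Python, from bench import r gives the robot as it stands. The module is installed in compiled form; this text tells all that it offers.
- The arm moves only by the shell command python3 -m handwheel 'ROWS' [FORCE]. ROWS is JSON, a list of rows, each a list of 7 numbers: the shift along the tool's x, y, z in m, then the turn, a rotation vector about the tool's x, y, z in degrees, then the finger opening in m, from 0 to 0.0854. In form: [[tx, ty, tz, ax, ay, az, claw], ...]. A call has 1 to 8 rows; each row shifts and turns the commanded pose from where the row before left it, along the tool's axes as they then stand; what a row does not reach is not made up. A row lasts 1/12 s, in which the tool goes at most 41.7 mm and 7.16 degrees, less where a joint would pass 70% of its speed; a pose out of reach is approached as far as the arm can. A call with a gripper value outside its range is refused whole. The fingers move at their own pace and stop on an object; FORCE is the grip in N (left out, the last holds). Time passes only in rows, so rows that do not move let the fingers close. It gives the time, the measured TCP pose, the force, the opening and the grip force at its end, in the units of the state.
- r.sense(): the state, without advancing time (a new reading comes with each control period).
- r.snapshot(name): name is "scene" or "top" or "wrist"; returns (picture, depth): 480x640x3 uint8, blue, green, red; 480x640 float32, mm along the optical axis (not along the pixel's ray), 0 where there is no reading.
- r.calibration(name): a dict with "vfov" (degrees; the focal length in pixels is half the picture's height over the tangent of half this angle, whatever the lens; pixels are square), "cx", "cy" (the principal point, pixels), "rvec" (rotation vector, rad) and "tvec" (3), from world to camera coordinates, as OpenCV has them; the wrist camera has in their place "tool_from_camera" (4x4, takes a point from camera to tool coordinates, whose origin is the TCP and whose axes are the flange's). Camera axes: x right, y down, z forward; pixel columns grow to the right and rows downward; lengths in mm; the calibration is good to about 2 mm. The wrist camera is an equidistant fisheye: a pixel r from the principal point sees the ray r / f radians off the axis. A picture is of the moment at which its call begins: read the wrist's pose just before it. calibration takes no time and is no camera call.
- r.hand_in(): hands the job in; it is judged then, once.
The state is a dict: "time": time; "joint_pos": joint angles; "qd": joint speeds; "joint_efforts": joint torques, N m; "tool_pos": TCP position; "tcp_rot": TCP orientation; "ft_force": force on the tool from outside, world axes, zero at the start; "wrist_torque": the same for the moment, N m; "finger_gap": finger opening in mm; "grip_force": force on a finger pad.
Only numpy, scipy, OpenCV 4.12 (cv2) and the standard library are available. Lean on these libraries where they do the work, as an engineer would, in place of code of your own. Each camera call takes 0.05 s, during which the arm holds its last target. There are 200 camera calls.

## Working session

There is one attempt and no reset: what is moved stays moved. The work goes in short steps, Python scripts to look and compute and a shell command to move; the robot and the scene stay as the last step left them, time stands still between calls to the robot, and variables do not carry over. Pictures are saved under pics/ and viewed, at most 10 in all, crops included, and the job is handed in when it is done.

```bash
mkdir -p pics; cat > h.py <<'E'
import numpy as np,cv2
from bench import r
def cal(n):
    c=r.calibration(n);f=240/np.tan(np.radians(c['vfov']/2));return c,f
def world(n,d):
    c,f=cal(n);v,u=np.mgrid[0:480,0:640]
    P=np.stack([(u-c['cx'])/f*d,(v-c['cy'])/f*d,d],-1)
    R=cv2.Rodrigues(np.array(c['rvec'],float))[0]
    return (P-np.array(c['tvec']).ravel())@R
E
python3 - <<'E'
from h import *
s=r.sense();print(s)
for n in('scene','top'):
    p,d=r.snapshot(n);cv2.imwrite(f'pics/{n}.png',p);np.save(n+'.npy',d);print(n,r.calibration(n))
print(r.calibration('wrist'),r.tip_reach)
E
```

```text
{'time': 0.0, 'joint_pos': array([ 6.98790541e+01,  7.51459260e+00,  8.53303434e+01, -3.22676957e-04,
        8.72616952e+01, -4.89251926e+00]), 'qd': array([-0.06040024,  0.18184734,  0.13193948, -0.00425463, -0.12520795,
        0.02410616]), 'joint_efforts': array([ 5.75755439e-04, -5.69416094e+01, -5.00538969e+01, -3.64798707e-04,
        1.51323300e-02, -3.22901087e-05]), 'tool_pos': array([157.37585627, 578.39284504, 218.63963129]), 'tcp_rot': array([-1.79893730e+02, -8.77312961e-03,  1.64771581e+02]), 'ft_force': array([-0.14376747, -0.73695797, -0.12011122]), 'wrist_torque': array([-0.01773326, -0.04944076, -0.03390548]), 'grip_force': 0.0, 'finger_gap': 85.45227010123565}
scene {'vfov': 45.58346870422218, 'cx': 314.7960944312651, 'cy': 232.44331175244739, 'rvec': array([ 2.18667479,  1.22100082, -0.43742413]), 'tvec': array([-324.18842166, -285.19483426, 1863.06705907])}
top {'vfov': 57.432515297019975, 'cx': 321.512073299056, 'cy': 239.69599751678152, 'rvec': array([ 2.16844716, -2.12413567,  0.11554945]), 'tvec': array([  39.47810094,  580.95761141, 1199.56426324])}
{'vfov': 65.70646984690485, 'cx': 319.303912865622, 'cy': 237.41644303616178, 'tool_from_camera': array([[ 4.59643210e-04, -9.55801756e-01, -2.94011549e-01,
         7.54432687e+01],
       [ 9.99999894e-01,  4.41491626e-04,  1.28106160e-04,
         4.38841766e-01],
       [ 7.35954365e-06, -2.94011577e-01,  9.55801858e-01,
        -1.54724810e+02],
       [ 0.00000000e+00,  0.00000000e+00,  0.00000000e+00,
         1.00000000e+00]])} 19.0
```

View pics/top.png

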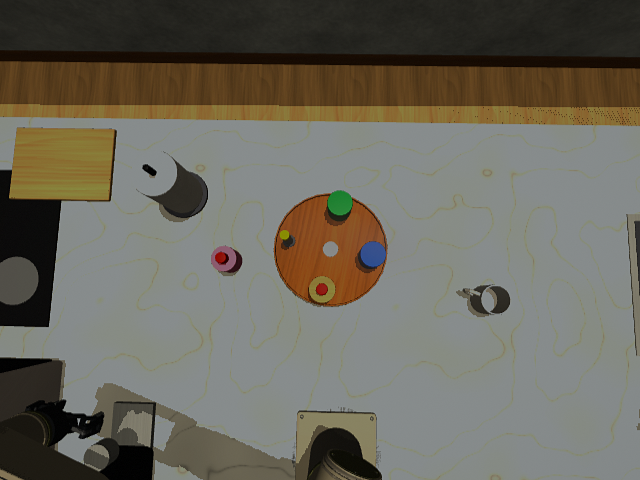

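View pics/scene.png

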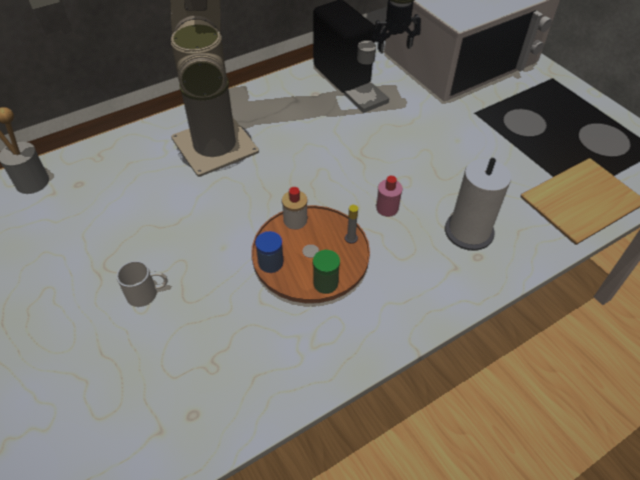

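The top view shows the deck centred at (330,249), the yellow post at (285,236), green jar (340,204) and blue jar (372,254). There are two candidates for the sugar jar: the red knob on a light wooden lid on the deck at (322,290), and the pink jar with a red knob on the counter at (222,258). By the description it is (322,290). Next I locate everything and make the close crop.

```bash
python3 - <<'E'
from h import *
p=cv2.imread('pics/top.png');d=np.load('top.npy');W=world('top',d)
hsv=cv2.cvtColor(p,cv2.COLOR_BGR2HSV);H,S,V=[hsv[...,i].astype(int) for i in range(3)]
box=np.zeros((480,640),bool);box[180:320,265:400]=1
def st(n,m):
    m=m&box&(d>0);q=W[m];print(n,m.sum(),np.median(q,0).round(1),((q[:,:2].max(0)+q[:,:2].min(0))/2).round(1),np.percentile(q[:,2],[5,95]).round(1))
st('knob',((H<4)|(H>175))&(S>180)&(V>120)&(W[...,2]>135))
st('yel',(abs(H-29)<4)&(S>150)&(W[...,2]>120))
st('lid',(W[...,2]>110)&(W[...,2]<130)&(abs(W[...,0]-0)<2000)&(np.mgrid[0:480,0:640][0]>270))
st('green',(abs(H-62)<12)&(S>100)&(W[...,2]>125))
st('blue',(abs(H-112)<12)&(S>100)&(W[...,2]>115))
st('hubdisc',(S<60)&(V>130)&(abs(W[...,2]-33)<8)&(np.hypot(np.mgrid[0:480,0:640][1]-330,np.mgrid[0:480,0:640][0]-249)<12))
m=(W[...,2]>36)&(W[...,2]<60);m&=box
from scipy.optimize import least_squares
q=W[m][:,:2]
c0=np.array([430.,-20])
st('rim',m)
m2=(W[...,2]>20)&box&(d>0)&(W[...,2]<48);st('deck',m2)
cv2.imwrite('pics/crop.png',cv2.resize(p[180:320,200:400],None,fx=4,fy=4))
E
```

```text
knob 89 [440.1  47.3 156.2] [439.9  46.3] [153.2 159.4]
yel 79 [575.9 144.8 156.4] [552.   92.6] [149.7 158.8]
lid 454 [439.9  46.1 121.4] [440.6  45.8] [117.9 124.8]
green 510 [666.2   5.1 134. ] [667.2   4.3] [130.1 137.7]
blue 514 [534.1 -84.9 125.4] [534.  -84.3] [121.6 128.9]
hubdisc 167 [556.7  27.   32.4] [556.   27.1] [28.4 36.1]
rim 837 [555.   30.8  39.4] [556.4  26.3] [36.2 46.9]
deck 8159 [556.5  36.6  31.6] [556.4  26.3] [27.4 39.1]
```

View pics/crop.png

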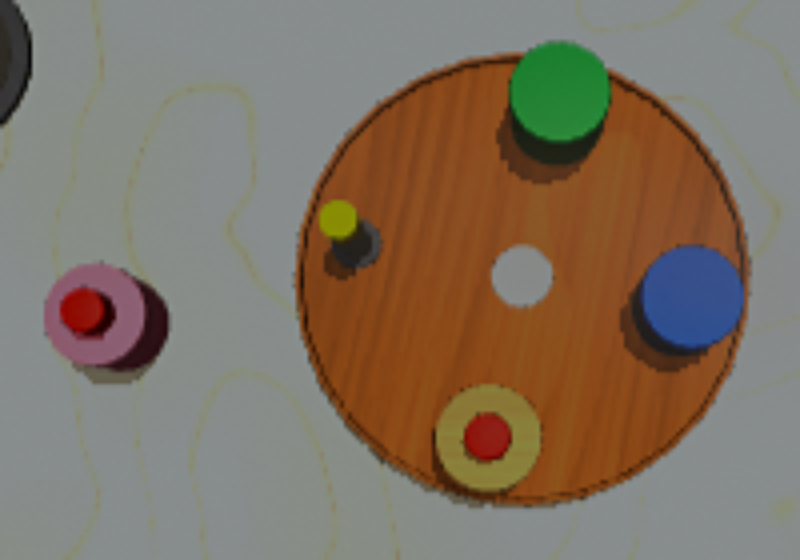

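The crop confirms it: the light lid with the red knob at crop (487,436) is the sugar jar, and the pink jar at (85,310) is the look-alike. The axis is at (556,27). The post is at 80.5° with r 120, and the knob is at 170° with r 118. I'll push the post in −x, which turns the deck anticlockwise, with the tool yawed to 180.

```bash
python3 -m handwheel '[[0,0,0,0,0,-5.08,0],[0,0,0,0,0,-5.08,0],[0,0,0,0,0,-5.07,0],[-0.015,-0.0145,0,0,0,0,0],[-0.0285,-0.027,0,0,0,0,0],[-0.0285,-0.027,0,0,0,0,0],[-0.0285,-0.027,0,0,0,0,0],[-0.0285,-0.027,0,0,0,0,0]]'
python3 -m handwheel '[[-0.0285,-0.027,0,0,0,0,0],[-0.0285,-0.027,0,0,0,0,0],[-0.0285,-0.027,0,0,0,0,0],[-0.0285,-0.027,0,0,0,0,0],[-0.0285,-0.027,0,0,0,0,0],[-0.0285,-0.027,0,0,0,0,0],[-0.0285,-0.027,0,0,0,0,0],[-0.0285,-0.027,0,0,0,0,0]]'
```

```text
time: 0.77
tool_pos: [287.2, 454.9, 219.1]
tcp_rot: [-180.0, -0.0, -180.0]
ft_force: [0.5, 1.0, -0.3]
finger_gap: 0.1
grip_force: 0.0
time: 1.43
tool_pos: [515.5, 238.7, 219.3]
tcp_rot: [-180.0, -0.0, 180.0]
ft_force: [0.6, -0.1, 0.9]
finger_gap: -0.1
grip_force: 0.0
```

```bash
python3 -m handwheel '[[-0.028,-0.027,0,0,0,0,0],[-0.028,-0.027,0,0,0,0,0],[-0.028,-0.026,0,0,0,0,0],[-0.013,-0.013,0.005,0,0,0,0],[0,0,0.025,0,0,0,0],[0,0,0.025,0,0,0,0],[0,0,0.014,0,0,0,0],[0,0,0,0,0,0,0]]'
python3 - <<'E'
from h import *
p,d=r.snapshot('top');cv2.imwrite('pics/t2.png',cv2.resize(p[170:330,230:430],None,fx=4,fy=4));W=world('top',d)
hsv=cv2.cvtColor(p,cv2.COLOR_BGR2HSV);H,S=hsv[...,0].astype(int),hsv[...,1]
m=(abs(H-29)<4)&(S>150)&(abs(W[...,2]-157)<12)&(W[...,1]>60);print(m.sum(),np.median(W[m],0),r.sense()['tool_pos'],r.sense()['ft_force'])
E
```

```text
time: 2.1
tool_pos: [608.5, 146.9, 145.4]
tcp_rot: [-179.9, -0.5, 180.0]
ft_force: [-0.4, -0.0, -0.9]
finger_gap: 0.4
grip_force: 0.0
3 [  3.4135849  506.28441497 159.87366447] [609.63748733 147.29083116 148.06924383] [-0.41319049  0.16630943  1.08674193]
```

View pics/t2.png

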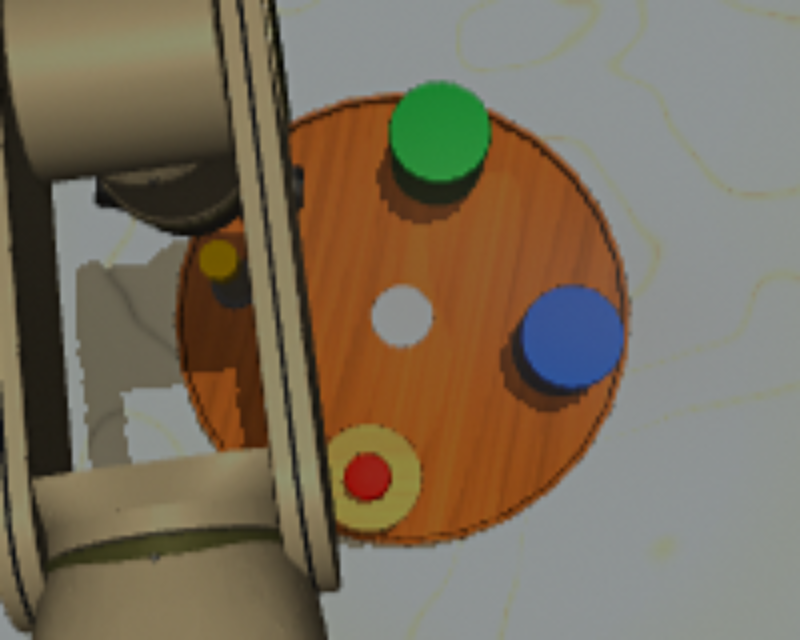

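The post is undisturbed at crop (218,260) and the fingers are behind it on the +x side. Now the ramped push, then stop and rise.

```bash
python3 -m handwheel '[[0.007,0,0,0,0,0,0],[0.002,0,0,0,0,0,0],[0.002,0,0,0,0,0,0],[0.003,0,0,0,0,0,0],[0.004,0,0,0,0,0,0],[0.005,0,0,0,0,0,0],[0.006,0,0,0,0,0,0],[0.006,0,0,0,0,0,0]]'
python3 -m handwheel '[[0.006,0,0,0,0,0,0],[0.006,0,0,0,0,0,0],[0,0,0,0,0,0,0],[-0.005,0,-0.005,0,0,0,0],[0,0,-0.02,0,0,0,0.03],[0,0,-0.02,0,0,0,0.05]]'
cat > ang.py <<'E'
from h import *
C=np.array([556.2,26.7])
OFF={'post':80.5,'knob':170.4,'blue':258.8,'green':348.7}
def deck(cams=('top','scene')):
    for n in cams:
        s=r.sense();t=s['time'];p,d=r.snapshot(n);W=world(n,d)
        hsv=cv2.cvtColor(p,cv2.COLOR_BGR2HSV);H,S,V=[hsv[...,i].astype(int) for i in range(3)]
        rad=np.hypot(W[...,0]-C[0],W[...,1]-C[1]);g=(d>0)&(rad<165)&(rad>70)
        z=W[...,2]
        M={'post':(abs(H-29)<5)&(S>150)&(z>148)&(z<166)&(rad>100),'knob':((H<4)|(H>175))&(S>180)&(V>80)&(z>145)&(z<170),
         'green':(abs(H-62)<12)&(S>100)&(z>128)&(z<142),'blue':(abs(H-112)<12)&(S>100)&(z>119)&(z<133)}
        for k,m in M.items():
            m=m&g
            if m.sum()<15: continue
            q=W[m];c=(np.percentile(q,2,0)+np.percentile(q,98,0))[:2]/2-C
            a=np.degrees(np.arctan2(c[1],c[0]))
            print(n,round(t,3),k,m.sum(),'r',np.hypot(*c).round(1),'ang',a.round(1),'deck',((a-OFF[k])%360).round(1))
    s=r.sense();print(s['time'],s['tool_pos'].round(1),s['tcp_rot'].round(1),s['ft_force'].round(1))
E
python3 -c "
from ang import *
deck()"
```

```text
time: 2.82
tool_pos: [575.9, 147.4, 150.8]
tcp_rot: [-180.0, -0.0, -180.0]
ft_force: [0.4, -0.0, -0.2]
finger_gap: 0.2
grip_force: 0.0
time: 3.32
tool_pos: [569.2, 147.2, 195.3]
tcp_rot: [-180.0, -0.1, 180.0]
ft_force: [1.1, 0.3, 0.7]
finger_gap: 23.4
grip_force: 0.0
top 3.317 knob 97 r 118.0 ang 170.4 deck 360.0
top 3.317 green 507 r 112.5 ang -11.5 deck 359.8
top 3.317 blue 512 r 112.9 ang -101.2 deck 360.0
scene 3.367 post 21 r 118.4 ang 76.5 deck 356.0
scene 3.367 knob 54 r 115.5 ang 172.3 deck 1.9
scene 3.367 green 479 r 116.2 ang -13.6 deck 357.7
scene 3.367 blue 442 r 117.9 ang -99.9 deck 1.3
3.4167 [572.5 147.8 200.5] [179.9   0.4 180. ] [0.2 0.4 0.1]
```

```bash
python3 - <<'E'
from h import *
print(r.sense()['time'])
p,d=r.snapshot('scene');a=cv2.resize(p[130:310,230:430],None,fx=3,fy=3)
q,d2=r.snapshot('wrist');b=cv2.resize(q,None,fx=.31,fy=.31)
o=np.zeros((540,800,3),np.uint8);o[:,:600]=a;o[:b.shape[0],600:600+b.shape[1]]=b;cv2.imwrite('pics/t3.png',o)
c,f=cal('top')
R=cv2.Rodrigues(c['rvec'])[0];t=c['tvec'].ravel()
for u,v in((284.5,234.8),(321.8,288.9)):
    ray=R.T@np.array([(u-c['cx'])/f,(v-c['cy'])/f,1]);o=-R.T@t;print(o+ray*(157-o[2])/ray[2])
E
```

```text
3.4167
[575.51718436 143.81509009 157.        ]
[440.16016646  45.48940895 157.        ]
```

View pics/t3.png

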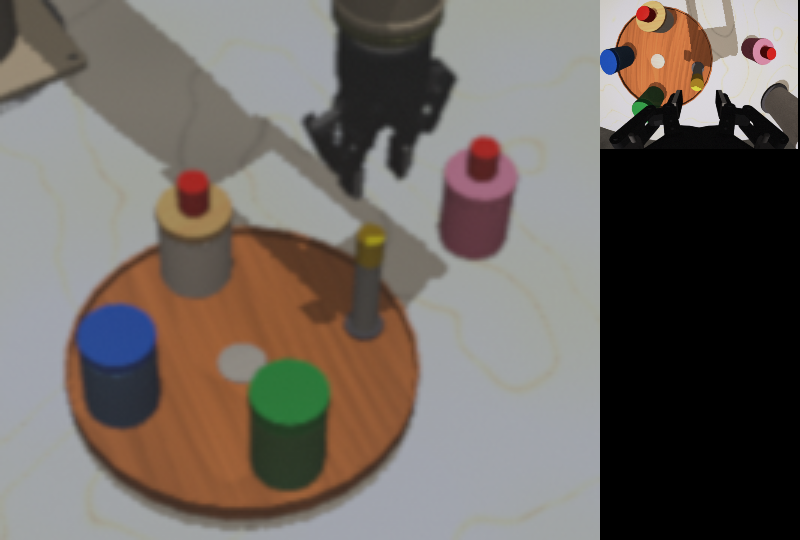

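```bash
python3 - <<'E'
from h import *
s=r.sense();print(s['time'],s['tool_pos'],s['joint_pos'],s['finger_gap'])
p,d=r.snapshot('scene');W=world('scene',d)
m=np.zeros((480,640),bool);m[140:200,325:385]=1
m&=(p.max(2)<45)&(d>0)&(W[...,2]>150)
print(m.sum())
q=W[m]
for lo in range(150,330,15):
    k=q[(q[:,2]>=lo)&(q[:,2]<lo+15)]
    if len(k):print(lo,len(k),np.percentile(k,[5,50,95],axis=0).round(0)[:,:2].tolist())
E
```

```text
3.5167 [570.67910519 147.50132739 196.70054308] [ 9.50984985e+00  6.36137443e+00  8.88727854e+01 -1.79367040e-03
  8.46383780e+01 -8.04852861e+01] 49.573105872776296
1194
210 9 [[569.0, 133.0], [574.0, 170.0], [577.0, 172.0]]
225 35 [[566.0, 106.0], [573.0, 116.0], [580.0, 172.0]]
240 35 [[566.0, 106.0], [574.0, 169.0], [579.0, 173.0]]
255 110 [[558.0, 94.0], [576.0, 119.0], [582.0, 196.0]]
270 134 [[557.0, 87.0], [578.0, 120.0], [585.0, 199.0]]
285 133 [[570.0, 82.0], [579.0, 150.0], [586.0, 200.0]]
300 178 [[572.0, 80.0], [579.0, 133.0], [589.0, 204.0]]
315 60 [[568.0, 103.0], [578.0, 112.0], [585.0, 132.0]]
```

```bash
python3 - <<'E'
from h import *
s=r.sense();print(s['tool_pos'])
p,d=r.snapshot('scene');W=world('scene',d)
m=(d>0)&(abs(W[...,0]-571)<40)&(abs(W[...,1]-147)<75)&(W[...,2]>165)
q=W[m];pp=p[m]
for lo in range(165,260,6):
    k=(q[:,2]>=lo)&(q[:,2]<lo+6)
    if k.any():print(lo,k.sum(),np.percentile(q[k],[2,50,98],axis=0).round(0)[:,:2].tolist(),np.median(pp[k],0))
p,d=r.snapshot('wrist');T=np.array(r.calibration('wrist')['tool_from_camera']);c,f=cal('wrist')
v,u=np.mgrid[0:480,0:640];x=(u-c['cx'])/f;y=(v-c['cy'])/f;th=np.hypot(x,y)+1e-9
k=np.tan(th)/th;P=np.stack([x*k*d,y*k*d,d,np.ones_like(d)],-1)@T.T
m=(d>0)&(abs(P[...,0])<20)&(abs(P[...,1])<80)&(P[...,2]>-60)&(P[...,2]<60)&(th<1.4)
q=P[m];print(m.sum(),np.percentile(q[:,:3],[0,2,50,98,100],axis=0).round(1))
# deck height via wrist
sR=cv2.Rodrigues(np.array([0,0,0.]))[0]
h=cv2.cvtColor(p,cv2.COLOR_BGR2HSV);m=(d>0)&(abs(h[...,0].astype(int)-11)<4)&(h[...,1]>150)&(v<300)
print('deck tool z',m.sum(),np.percentile(P[m][:,2],[10,50,90]))
E
```

```text
[569.89748589 147.40175291 195.51401853]
207 6 [[564.0, 115.0], [572.0, 171.0], [577.0, 172.0]] [84.  88.5 88. ]
213 19 [[560.0, 109.0], [574.0, 170.0], [579.0, 180.0]] [63. 64. 64.]
219 28 [[558.0, 106.0], [573.0, 169.0], [581.0, 177.0]] [46.  47.  48.5]
225 27 [[561.0, 107.0], [573.0, 118.0], [580.0, 180.0]] [40. 41. 42.]
231 23 [[559.0, 107.0], [574.0, 170.0], [581.0, 183.0]] [45. 46. 47.]
237 34 [[556.0, 105.0], [575.0, 168.0], [581.0, 179.0]] [40.5 41.  42.5]
243 22 [[558.0, 105.0], [574.0, 171.0], [579.0, 177.0]] [37. 36. 38.]
249 24 [[561.0, 101.0], [578.0, 171.0], [582.0, 186.0]] [44.5 45.5 47. ]
255 53 [[559.0, 90.0], [576.0, 119.0], [582.0, 196.0]] [38. 38. 38.]
7454 [[-20.  -47.1 -60. ]
 [-16.5 -37.3 -59.3]
 [  6.4  -2.5 -35.4]
 [ 12.6  38.4  51.9]
 [ 14.5  52.5  60. ]]
deck tool z 54192 [161.10013864 162.26252175 163.23943213]
```

```bash
python3 - <<'E'
from h import *
s=r.sense();print(s['tool_pos'],s['finger_gap'])
p,d=r.snapshot('wrist');T=np.array(r.calibration('wrist')['tool_from_camera']);c,f=cal('wrist')
v,u=np.mgrid[0:480,0:640];x=(u-c['cx'])/f;y=(v-c['cy'])/f;th=np.hypot(x,y)+1e-9
k=np.tan(th)/th;P=np.stack([x*k*d,y*k*d,d,np.ones_like(d)],-1)@T.T
m=(d>0)&(p.max(2)<60)&(abs(abs(P[...,1])-32)<20)&(abs(P[...,0])<30)
q=P[m][:,:3]
for lo in range(-80,40,8):
    k=(q[:,2]>=lo)&(q[:,2]<lo+8)
    if k.any():print(lo,k.sum(),np.percentile(q[k],[5,95],axis=0).round(0)[:,:2].tolist())
cv2.imwrite('pics/w.png',p[250:480])
for n,(uu,vv) in {'L':(255,300),'R':(385,300)}.items(): print(n,d[vv,uu],P[vv,uu,:3])
E
```

```text
[569.12263227 147.29830696 194.45861349] 49.95621601602389
-80 2614 [[-10.0, -51.0], [17.0, 51.0]]
-72 5638 [[-6.0, -49.0], [13.0, 49.0]]
-64 1644 [[7.0, -46.0], [14.0, 46.0]]
-56 1159 [[-7.0, -30.0], [12.0, 31.0]]
-48 1132 [[-7.0, -36.0], [12.0, 37.0]]
-40 1020 [[-7.0, -36.0], [12.0, 37.0]]
-32 848 [[-7.0, -36.0], [12.0, 37.0]]
-24 420 [[-8.0, -30.0], [11.0, 31.0]]
-16 3 [[-4.0, -20.0], [6.0, 26.0]]
L 143.62106 [  9.50156134 -24.78873421 -24.70181595]
R 140.3686 [ 11.00466594  25.87258198 -27.65186958]
```

View pics/w.png

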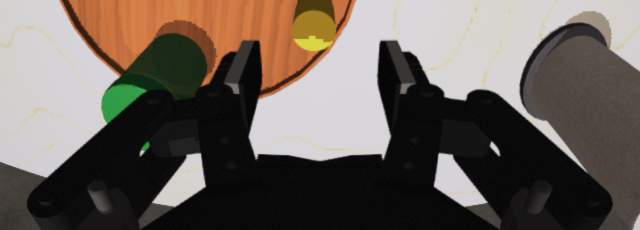

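By both cameras the fingertips are about 13 mm above the reported tool point when half open, about 33 mm higher than the stated reach. So the closed fingers skimmed over the post. I'll go back behind it, go lower, and check the tips before pushing.

```bash
python3 -m handwheel '[[-0.015,0,0,0,0,0,0],[-0.03,0,0,0,0,0,0],[0,0,0.02,0,0,0,0],[0,0,0.02,0,0,0,0],[0,0,0.017,0,0,0,0],[0,0,0.005,0,0,0,0],[0,0,0,0,0,0,0]]'
python3 - <<'E'
from h import *
s=r.sense();print(s['time'],s['tool_pos'],s['finger_gap'],s['ft_force'])
p,d=r.snapshot('scene');W=world('scene',d);t=s['tool_pos']
m=(d>0)&(abs(W[...,0]-t[0])<25)&(abs(W[...,1]-t[1])<40)&(W[...,2]>60)
q=W[m]
for lo in range(90,200,8):
    k=(q[:,2]>=lo)&(q[:,2]<lo+8)
    if k.any():print(lo,k.sum(),np.percentile(q[k],[2,50,98],axis=0).round(0)[:,:2].tolist())
E
```

```text
time: 4.3
tool_pos: [612.7, 147.1, 130.7]
tcp_rot: [-180.0, -0.3, -180.0]
ft_force: [-0.4, 0.4, -0.3]
finger_gap: 0.1
grip_force: 0.0
4.3 [612.65757476 147.1433226  130.65621089] 0.053861067786969426 [-0.38666244  0.39669142 -0.26697456]
90 2 [[588.0, 137.0], [588.0, 139.0], [589.0, 141.0]]
98 2 [[588.0, 140.0], [588.0, 142.0], [589.0, 143.0]]
106 1 [[589.0, 136.0], [589.0, 136.0], [589.0, 136.0]]
114 1 [[589.0, 142.0], [589.0, 142.0], [589.0, 142.0]]
122 1 [[589.0, 135.0], [589.0, 135.0], [589.0, 135.0]]
130 2 [[588.0, 136.0], [590.0, 139.0], [591.0, 141.0]]
138 2 [[617.0, 139.0], [617.0, 141.0], [618.0, 143.0]]
146 19 [[608.0, 131.0], [619.0, 138.0], [623.0, 157.0]]
154 18 [[605.0, 130.0], [618.0, 137.0], [622.0, 157.0]]
162 27 [[608.0, 130.0], [619.0, 141.0], [623.0, 157.0]]
170 14 [[615.0, 131.0], [620.0, 139.0], [622.0, 155.0]]
178 17 [[615.0, 132.0], [621.0, 142.0], [624.0, 165.0]]
186 47 [[610.0, 115.0], [622.0, 139.0], [625.0, 175.0]]
194 61 [[602.0, 110.0], [621.0, 130.0], [625.0, 181.0]]
```

Tips are at about z 143. I'll drop 12 mm more and push.

```bash
python3 -m handwheel '[[0.006,0,0.012,0,0,0,0],[0.003,0,0,0,0,0,0],[0.002,0,0,0,0,0,0],[0.002,0,0,0,0,0,0],[0.003,0,0,0,0,0,0],[0.004,0,0,0,0,0,0],[0.005,0,0,0,0,0,0],[0.006,0,0,0,0,0,0]]'
python3 -m handwheel '[[0.006,0,0,0,0,0,0],[0.006,0,0,0,0,0,0],[0.006,0,0,0,0,0,0],[-0.003,0,-0.005,0,0,0,0],[0,0,-0.02,0,0,0,0.03],[0,0,-0.03,0,0,0,0.055]]'
python3 -c "
from ang import *
deck()"
```

```text
time: 5.02
tool_pos: [583.4, 147.5, 122.1]
tcp_rot: [180.0, 0.0, 180.0]
ft_force: [-0.2, -0.5, -0.1]
finger_gap: 0.1
grip_force: 0.0
time: 5.52
tool_pos: [566.4, 147.0, 174.1]
tcp_rot: [-179.9, -0.4, 180.0]
ft_force: [0.8, 0.3, 0.1]
finger_gap: 23.5
grip_force: 0.0
top 5.517 knob 97 r 117.4 ang -161.7 deck 27.9
top 5.517 green 502 r 113.2 ang 16.8 deck 28.1
top 5.517 blue 501 r 112.8 ang -72.8 deck 28.4
scene 5.567 knob 53 r 115.8 ang -156.9 deck 32.7
scene 5.567 green 456 r 113.2 ang 16.4 deck 27.7
scene 5.567 blue 473 r 117.9 ang -70.4 deck 30.8
5.6167 [571.9 148.  183. ] [ 179.9    0.5 -180. ] [ 1.6 -0.4  1.4]
```

```bash
python3 -m handwheel '[[0.010,-0.027,0,0,0,0,0.055],[0.010,-0.027,0,0,0,0,0.055],[0.010,-0.027,0,0,0,0,0.055],[0.010,-0.027,0,0,0,0,0.055],[0.010,-0.027,0,0,0,0,0.055],[0.010,-0.027,0,0,0,0,0.055],[0.010,-0.027,0,0,0,0,0.055],[0.010,-0.027,0,0,0,0,0.055]]'
python3 -c "
from ang import *
deck();deck(['top'])"
```

```text
time: 6.28
tool_pos: [488.3, -69.9, 177.2]
tcp_rot: [-180.0, 0.1, -180.0]
ft_force: [1.0, -0.4, 0.2]
finger_gap: 54.8
grip_force: 0.0
top 6.283 post 78 r 120.1 ang 137.6 deck 57.1
top 6.283 green 506 r 113.1 ang 46.1 deck 57.4
top 6.283 blue 406 r 115.7 ang -42.5 deck 58.7
scene 6.333 post 42 r 117.0 ang 140.0 deck 59.5
scene 6.333 knob 48 r 119.0 ang -128.9 deck 60.7
scene 6.333 green 420 r 111.4 ang 45.4 deck 56.7
scene 6.333 blue 479 r 117.2 ang -42.7 deck 58.5
6.3833 [487.8 -71.9 177.2] [-179.9    0.   179.8] [ 0.2  1.1 -0.4]
top 6.383 post 77 r 120.4 ang 141.1 deck 60.6
top 6.383 green 496 r 112.9 ang 49.6 deck 60.9
top 6.383 blue 449 r 113.0 ang -39.5 deck 61.7
6.4333 [488.5 -70.3 177.2] [-1.800e+02  1.000e-01  1.798e+02] [-0.1  0.6 -0.2]
```

```bash
cat > log.json <<'E'
[[5.517,28.0],[6.283,57.2],[6.383,60.7]]
E
cat > plan.py <<'E'
from ang import *
import json,sys,io,contextlib
def plan(n=16,snap=True,rk=117.5):
    L=json.load(open('log.json'))
    if snap:
        b=io.StringIO()
        with contextlib.redirect_stdout(b): deck(['top'])
        o=[l.split() for l in b.getvalue().splitlines() if l.startswith('top')]
        v=[(float(x[1]),float(x[-1]),x[2]) for x in o if int(x[3])>{'post':65,'green':460,'blue':460,'knob':85}[x[2]]]
        if v:
            a=np.median([x[1] for x in v]);a+=360*round((L[-1][1]+35*(v[0][0]-L[-1][0])-a)/360)
            L.append([v[0][0],float(a)]);json.dump(L,open('log.json','w'))
        print([(x[2],x[1]) for x in v])
    A=np.array(L);tr=A[-1,0];T=A[:,0]-tr
    M=np.c_[np.ones_like(T),T,-T*T/2];M=np.r_[M,[[0,0,.5]]];y=np.r_[A[:,1],.5*1.85]
    p=np.linalg.lstsq(M,y,rcond=None)[0];print('fit',p,'rms',np.std(M@p-y).round(2))
    s=r.sense();t0=s['time'];f=lambda t:p[0]+p[1]*(t-tr)-p[2]*(t-tr)**2/2
    def kn(t):
        a=np.radians(f(t)+170.4);return C+rk*np.array([np.cos(a),np.sin(a)])
    print('t',t0,'tool',s['tool_pos'].round(1),'knob',kn(t0).round(1),'err',(s['tool_pos'][:2]-kn(t0)).round(1),'gap',round(s['finger_gap'],1))
    pos=s['tool_pos'][:2].copy();rows=[]
    for k in range(1,n+1):
        dd=np.round((kn(t0+k/12)-pos)*2)/2;pos+=dd;rows.append([-dd[0],dd[1]])
    print(rows)
E
python3 -c "
from plan import *
plan(16,False)"
```

```text
fit [60.80071102 37.05232479  1.86744315] rms 0.08
t 6.4333 tool [488.5 -70.3 177.2] knob [485.6 -67.2] err [ 2.9 -3.1] gap 54.7
[[np.float64(-2.0), np.float64(-0.5)], [np.float64(-5.5), np.float64(-3.5)], [np.float64(-5.5), np.float64(-3.0)], [np.float64(-5.5), np.float64(-3.0)], [np.float64(-6.0), np.float64(-2.0)], [np.float64(-5.5), np.float64(-2.5)], [np.float64(-6.0), np.float64(-1.5)], [np.float64(-6.0), np.float64(-1.5)], [np.float64(-6.0), np.float64(-1.5)], [np.float64(-6.0), np.float64(-0.5)], [np.float64(-6.0), np.float64(-1.0)], [np.float64(-6.0), np.float64(-0.0)], [np.float64(-6.0), np.float64(0.0)], [np.float64(-6.0), np.float64(0.5)], [np.float64(-5.5), np.float64(0.5)], [np.float64(-6.0), np.float64(1.0)]]
```

```bash
sed -i 's/rows.append.*/rows.append([float(-dd[0]),float(dd[1])])/' plan.py
python3 -m handwheel '[[-0.002,-0.0005,0,0,0,0,0.055],[-0.0055,-0.0035,0,0,0,0,0.055],[-0.0055,-0.003,0,0,0,0,0.055],[-0.0055,-0.003,0,0,0,0,0.055],[-0.006,-0.002,0,0,0,0,0.055],[-0.0055,-0.0025,0,0,0,0,0.055],[-0.006,-0.0015,0,0,0,0,0.055],[-0.006,-0.0015,0,0,0,0,0.055]]'
python3 -m handwheel '[[-0.006,-0.0015,0,0,0,0,0.055],[-0.006,-0.0005,0,0,0,0,0.055],[-0.006,-0.001,0,0,0,0,0.055],[-0.006,0,0,0,0,0,0.055],[-0.006,0,0,0,0,0,0.055],[-0.006,0.0005,0,0,0,0,0.055],[-0.0055,0.0005,0,0,0,0,0.055],[-0.006,0.001,0,0,0,0,0.055]]'
python3 -c "
from plan import *
plan(16)"
```

```text
time: 7.1
tool_pos: [531.3, -86.1, 176.5]
tcp_rot: [180.0, -0.0, -180.0]
ft_force: [0.2, 0.2, 0.5]
finger_gap: 55.0
grip_force: 0.0
time: 7.77
tool_pos: [578.6, -87.0, 176.7]
tcp_rot: [-180.0, -0.0, 180.0]
ft_force: [-0.6, -0.8, -0.4]
finger_gap: 54.8
grip_force: 0.0
[('green', 110.5), ('blue', 110.7)]
fit [110.58297093  34.73219971   1.75867085] rms 0.08
t 7.8167 tool [579.4 -86.8 176.7] knob [582.  -87.9] err [-2.7  1.2] gap 54.9
[[-8.5, 0.5], [-5.5, 1.5], [-5.5, 2.0], [-5.5, 2.5], [-5.0, 2.5], [-5.0, 2.5], [-5.0, 3.0], [-5.0, 3.0], [-4.5, 3.5], [-4.5, 3.5], [-4.0, 4.0], [-4.0, 4.0], [-4.0, 4.0], [-3.5, 4.5], [-3.0, 4.5], [-3.0, 4.5]]
```

Tracking is within 3 mm, with the hover starting at about t=6.43.

```bash
python3 -m handwheel '[[-0.0085,0.0005,0,0,0,0,0.055],[-0.0055,0.0015,0,0,0,0,0.055],[-0.0055,0.002,0,0,0,0,0.055],[-0.0055,0.0025,0,0,0,0,0.055],[-0.005,0.0025,0,0,0,0,0.055],[-0.005,0.0025,0,0,0,0,0.055],[-0.005,0.003,0,0,0,0,0.055],[-0.005,0.003,0,0,0,0,0.055]]'
python3 -m handwheel '[[-0.0045,0.0035,0,0,0,0,0.055],[-0.0045,0.0035,0,0,0,0,0.055],[-0.004,0.004,0,0,0,0,0.055],[-0.004,0.004,0,0,0,0,0.055],[-0.004,0.004,0,0,0,0,0.055],[-0.0035,0.0045,0,0,0,0,0.055],[-0.003,0.0045,0,0,0,0,0.055],[-0.003,0.0045,0,0,0,0,0.055]]'
python3 -c "
from plan import *
plan(16)"
```

```text
time: 8.48
tool_pos: [623.6, -69.2, 176.7]
tcp_rot: [180.0, 0.0, -180.0]
ft_force: [0.1, 0.5, -0.6]
finger_gap: 55.1
grip_force: 0.0
time: 9.15
tool_pos: [653.9, -36.5, 176.7]
tcp_rot: [180.0, -0.0, -180.0]
ft_force: [0.0, -0.4, 0.4]
finger_gap: 55.2
grip_force: 0.0
[('blue', 157.1)]
fit [157.08961792  32.42519843   1.71164822] rms 0.07
t 9.2 tool [654.2 -35.7 176.7] knob [657.  -33.6] err [-2.8 -2. ] gap 55.1
[[-5.5, 7.0], [-2.5, 4.5], [-2.5, 5.0], [-2.0, 5.5], [-1.5, 5.0], [-1.5, 5.0], [-1.5, 5.5], [-1.0, 5.0], [-0.5, 5.5], [-0.5, 5.0], [-0.5, 5.5], [0.0, 5.0], [0.0, 5.5], [0.5, 5.0], [0.5, 5.0], [1.0, 5.0]]
```

```bash
python3 -m handwheel '[[-0.0055,0.007,0,0,0,0,0.055],[-0.0025,0.0045,0,0,0,0,0.055],[-0.0025,0.005,0,0,0,0,0.055],[-0.002,0.0055,0,0,0,0,0.055],[-0.0015,0.005,0,0,0,0,0.055],[-0.0015,0.005,0,0,0,0,0.055],[-0.0015,0.0055,0,0,0,0,0.055],[-0.001,0.005,0,0,0,0,0.055]]'
python3 -m handwheel '[[-0.0005,0.0055,0,0,0,0,0.055],[-0.0005,0.005,0,0,0,0,0.055],[-0.0005,0.0055,0,0,0,0,0.055],[0,0.005,0,0,0,0,0.055],[0,0.0055,0,0,0,0,0.055],[0.0005,0.005,0,0,0,0,0.055],[0.0005,0.005,0,0,0,0,0.055],[0.001,0.005,0,0,0,0,0.055]]'
python3 -c "
from plan import *
deck(['scene'])
plan(16)"
```

```text
time: 9.87
tool_pos: [671.7, 6.0, 176.7]
tcp_rot: [180.0, -0.0, -180.0]
ft_force: [-0.5, -0.2, -0.2]
finger_gap: 54.6
grip_force: 0.0
time: 10.53
tool_pos: [671.0, 47.4, 176.7]
tcp_rot: [-180.0, 0.0, -180.0]
ft_force: [-0.2, -0.2, 0.7]
finger_gap: 54.8
grip_force: 0.0
scene 10.533 post 59 r 123.3 ang -80.7 deck 198.8
scene 10.533 knob 87 r 117.1 ang 7.6 deck 197.2
scene 10.533 green 378 r 113.2 ang -169.9 deck 201.4
10.5833 [670.8  48.5 176.7] [ 180.   -0. -180.] [-0.7  0.7 -0.4]
[('post', 200.1)]
fit [200.26311459  28.95365664   2.0081249 ] rms 0.21
t 10.6333 tool [670.9  47.9 176.7] knob [671.1  51.4] err [-0.2 -3.4] gap 54.8
[[1.0, 8.0], [1.5, 5.0], [1.5, 4.5], [1.5, 4.5], [2.0, 4.5], [2.0, 4.5], [2.0, 4.0], [2.5, 4.0], [2.5, 4.0], [2.5, 4.0], [3.0, 3.5], [2.5, 3.5], [3.0, 3.5], [3.5, 3.5], [3.0, 3.0], [3.5, 3.0]]
```

```bash
python3 -m handwheel '[[0.001,0.008,0,0,0,0,0.055],[0.0015,0.005,0,0,0,0,0.055],[0.0015,0.0045,0,0,0,0,0.055],[0.0015,0.0045,0,0,0,0,0.055],[0.002,0.0045,0,0,0,0,0.055],[0.002,0.0045,0,0,0,0,0.055],[0.002,0.004,0,0,0,0,0.055],[0.0025,0.004,0,0,0,0,0.055]]'
python3 -m handwheel '[[0.0025,0.004,0,0,0,0,0.055],[0.0025,0.004,0,0,0,0,0.055],[0.003,0.0035,0,0,0,0,0.055],[0.0025,0.0035,0,0,0,0,0.055],[0.003,0.0035,0,0,0,0,0.055],[0.0035,0.0035,0,0,0,0,0.055],[0.003,0.003,0,0,0,0,0.055],[0.0035,0.003,0,0,0,0,0.055]]'
python3 - <<'E'
from plan import *
s=r.sense();t=s['tool_pos']
p,d=r.snapshot('wrist');T=np.array(r.calibration('wrist')['tool_from_camera']);c,f=cal('wrist')
v,u=np.mgrid[0:480,0:640];x=(u-c['cx'])/f;y=(v-c['cy'])/f;th=np.hypot(x,y)+1e-9
k=np.tan(th)/th;P=(np.stack([x*k*d,y*k*d,d,np.ones_like(d)],-1)@T.T)[...,:3]
h=cv2.cvtColor(p,cv2.COLOR_BGR2HSV);m=((h[...,0]<4)|(h[...,0]>175))&(h[...,1]>150)&(d>0)&(np.hypot(P[...,0],P[...,1])<60)
q=P[m];print('knob tool',m.sum(),np.percentile(q,[2,50,98],axis=0).round(1))
top=q[q[:,2]<np.percentile(q[:,2],3)+4];mid=(top.max(0)+top.min(0))/2;print('top',len(top),mid)
dk=p.max(2)<60;fm=dk&(d>0)&(abs(abs(P[...,1])-32)<12)&(abs(P[...,0])<20);print('finger z',np.percentile(P[fm][:,2],[95,99,100]))
cv2.imwrite('pics/w2.png',p)
print('t',s['time'],'knob world',t[0]-mid[0],t[1]+mid[1])
plan(16)
E
```

```text
time: 11.3
tool_pos: [656.9, 86.4, 176.7]
tcp_rot: [-180.0, -0.0, -180.0]
ft_force: [-0.3, 0.4, 0.7]
finger_gap: 55.0
grip_force: 0.0
time: 11.97
tool_pos: [633.3, 114.2, 176.7]
tcp_rot: [-180.0, -0.0, -180.0]
ft_force: [1.3, -0.2, 0.4]
finger_gap: 55.0
grip_force: 0.0
knob tool 2961 [[ -9.2 -10.3  18.2]
 [  7.1   2.4  19.6]
 [ 16.8  15.1  45.9]]
top 2270 [  2.95810043   0.67685922 -14.23688001]
finger z [-28.54786947 -21.48937432 -16.38546779]
t 11.9667 knob world 630.3020421707304 114.90794243339695
[('post', 241.2), ('green', 241.0)]
fit [240.88894436  26.71054563   1.86017893] rms 0.27
t 12.0667 tool [633.1 114.5 176.8] knob [627.5 120.1] err [ 5.6 -5.6] gap 54.7
[[9.0, 8.0], [4.0, 3.0], [4.0, 2.0], [3.5, 2.5], [4.0, 2.0], [4.0, 2.0], [4.0, 1.5], [4.0, 1.5], [4.0, 1.5], [4.5, 1.0], [4.0, 1.5], [4.0, 1.0], [4.0, 0.5], [4.5, 0.5], [4.0, 0.5], [4.0, 0.5]]
```

View pics/w2.png

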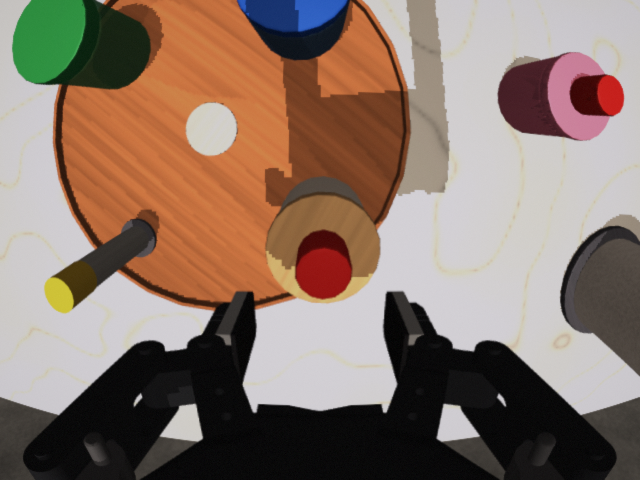

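The wrist view shows the red knob at (324,265), centred between the open pads, with the deck clear around it. I'll hover one more call for margin, then descend.

```bash
sed -i 's/rk=117.5/rk=116.5/' plan.py
python3 -m handwheel '[[0.009,0.007,0,0,0,0,0.055],[0.004,0.003,0,0,0,0,0.055],[0.004,0.002,0,0,0,0,0.055],[0.0035,0.0025,0,0,0,0,0.055],[0.004,0.002,0,0,0,0,0.055],[0.004,0.002,0,0,0,0,0.055],[0.004,0.0015,0,0,0,0,0.055],[0.004,0.0015,0,0,0,0,0.055]]'
python3 - <<'E'
from plan import *
plan(24)
E
```

```text
time: 12.73
tool_pos: [596.7, 135.6, 176.7]
tcp_rot: [-180.0, 0.0, 180.0]
ft_force: [0.4, -0.1, 0.4]
finger_gap: 54.9
grip_force: 0.0
[('post', 260.6), ('green', 260.5)]
fit [260.19285954  25.72040324   1.78650297] rms 0.33
t 12.7833 tool [596.1 135.9 176.7] knob [592.4 137.4] err [ 3.7 -1.5] gap 54.8
[[8.0, 3.0], [4.0, 1.0], [4.0, 1.0], [4.5, 0.5], [4.0, 1.0], [4.0, 0.5], [4.5, 0.0], [4.0, 0.5], [4.0, -0.0], [4.5, -0.5], [4.0, -0.0], [4.0, -0.5], [4.0, -0.5], [4.0, -0.5], [3.5, -1.0], [4.0, -1.0], [4.0, -1.0], [3.5, -1.0], [3.5, -1.5], [4.0, -1.5], [3.5, -1.5], [3.5, -1.5], [3.0, -1.5], [3.5, -2.0]]
```

```bash

python3 -m handwheel '[[0.008,0.003,0.004,0,0,0,0.055],[0.0045,0.001,0.008,0,0,0,0.055],[0.004,0.001,0.008,0,0,0,0.055],[0.0045,0.0005,0.008,0,0,0,0.055],[0.004,0.001,0.008,0,0,0,0.055],[0.004,0.0005,0.008,0,0,0,0.055],[0.0045,0,0.008,0,0,0,0.055],[0.004,0.0005,0.008,0,0,0,0.055]]'
python3 - <<'E'
from plan import *
s=r.sense();t=s['tool_pos']
p,d=r.snapshot('wrist');T=np.array(r.calibration('wrist')['tool_from_camera']);c,f=cal('wrist')
v,u=np.mgrid[0:480,0:640];x=(u-c['cx'])/f;y=(v-c['cy'])/f;th=np.hypot(x,y)+1e-9
k=np.tan(th)/th;P=(np.stack([x*k*d,y*k*d,d,np.ones_like(d)],-1)@T.T)[...,:3]
h=cv2.cvtColor(p,cv2.COLOR_BGR2HSV);m=((h[...,0]<4)|(h[...,0]>175))&(h[...,1]>150)&(d>0)&(np.hypot(P[...,0],P[...,1])<60)
q=P[m];print('knob tool',m.sum(),np.percentile(q,[2,50,98],axis=0).round(1))
fm=(p.max(2)<60)&(d>0)&(abs(abs(P[...,1])-32)<12)&(abs(P[...,0])<20);print('finger z',np.percentile(P[fm][:,2],[95,99]))
print(s['ft_force'])
cv2.imwrite('pics/w3.png',p)
plan(24)
E
```

```text
time: 13.45
tool_pos: [559.0, 142.9, 115.6]
tcp_rot: [-180.0, -0.0, 180.0]
ft_force: [-0.8, 0.5, 0.3]
finger_gap: 55.0
grip_force: 0.0
knob tool 6186 [[ -9.2 -12.1 -42.8]
 [  9.2   0.4 -41.3]
 [ 16.7  13.  -13.4]]
finger z [-29.54433217 -20.98876888]
[-0.78735336  0.52029373  0.26620791]
[('post', 280.8), ('green', 280.2), ('blue', 281.4)]
fit [280.2227058   24.76283927   1.70409621] rms 0.42
t 13.55 tool [557.7 142.8 114.5] knob [552.4 143.1] err [ 5.3 -0.3] gap 54.8
[[9.5, 0.0], [4.0, -0.0], [4.0, -0.5], [4.0, -1.0], [4.0, -0.5], [4.0, -1.0], [4.0, -1.0], [4.0, -1.5], [3.5, -1.0], [4.0, -1.5], [3.5, -1.5], [3.5, -1.5], [3.5, -2.0], [3.5, -1.5], [3.0, -2.0], [3.5, -2.0], [3.0, -2.5], [3.0, -2.0], [3.0, -2.5], [3.0, -2.0], [2.5, -2.5], [3.0, -2.5], [2.5, -2.5], [2.5, -3.0]]
```

View pics/w3.png

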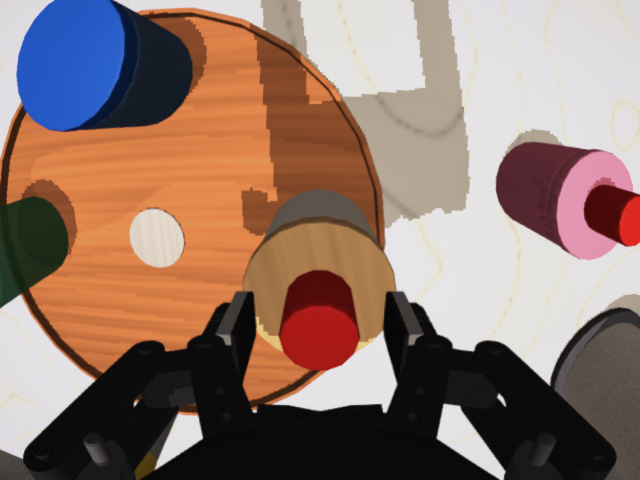

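The knob at (320,320) is between the pads. I'll catch up with it and close while tracking.

```bash

python3 -m handwheel '[[0.0095,0,0,0,0,0,0.055],[0.004,0,0,0,0,0,0.025],[0.004,-0.0005,0,0,0,0,0.02],[0.004,-0.001,0,0,0,0,0.015],[0.004,-0.0005,0,0,0,0,0.01],[0.004,-0.001,0,0,0,0,0.01]]' 50
```

```text
time: 14.05
tool_pos: [530.2, 140.0, 117.2]
tcp_rot: [180.0, 0.1, 180.0]
ft_force: [-0.5, 0.1, 3.0]
finger_gap: 28.7
grip_force: 49.5
```

Gripped at 28.7 mm with 50 N. Now I lift while following the arc.

```bash

python3 -m handwheel '[[0.004,-0.001,-0.006,0,0,0,0.01],[0.004,-0.001,-0.012,0,0,0,0.01],[0.004,-0.001,-0.015,0,0,0,0.01],[0.0035,-0.001,-0.015,0,0,0,0.01],[0.003,-0.001,-0.015,0,0,0,0.01],[0.002,-0.001,-0.015,0,0,0,0.01],[0.001,0,-0.010,0,0,0,0.01],[0,0,-0.005,0,0,0,0.01]]' 60
python3 -c "
from ang import *
deck();deck()
p,d=r.snapshot('scene');cv2.imwrite('pics/f.png',cv2.resize(p[100:340,200:460],None,fx=2.4,fy=2.4))"
```

```text
time: 14.72
tool_pos: [509.2, 134.0, 212.3]
tcp_rot: [180.0, 0.2, 180.0]
ft_force: [0.2, 0.2, -2.9]
finger_gap: 28.4
grip_force: 59.4
top 14.717 post 76 r 119.9 ang 26.4 deck 305.9
top 14.717 green 501 r 113.3 ang -65.3 deck 306.0
top 14.717 blue 523 r 113.9 ang -154.4 deck 306.8
scene 14.767 post 58 r 119.0 ang 26.0 deck 305.5
scene 14.767 green 465 r 118.2 ang -64.3 deck 307.0
scene 14.767 blue 392 r 113.8 ang -151.3 deck 309.9
14.8167 [509.2 134.  211. ] [1.8e+02 1.0e-01 1.8e+02] [-0.6 -0.7 -2.5]
top 14.817 post 76 r 119.2 ang 28.4 deck 307.9
top 14.817 green 507 r 113.2 ang -63.8 deck 307.5
top 14.817 blue 519 r 113.9 ang -152.9 deck 308.3
scene 14.867 post 57 r 118.8 ang 27.9 deck 307.4
scene 14.867 green 462 r 118.0 ang -63.0 deck 308.3
scene 14.867 blue 395 r 113.5 ang -149.2 deck 312.0
14.9167 [508.3 133.9 209. ] [-1.8e+02 -1.0e-01 -1.8e+02] [-0.2 -0.6 -2.3]
```

View pics/f.png

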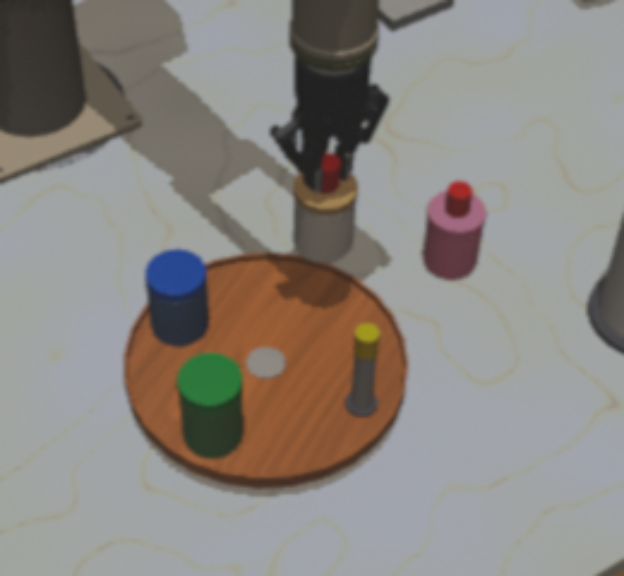

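The jar is held upright in the air at (325,220) and the deck is still turning at about 20°/s. The post will come round underneath, so I raise 60 mm more to clear it and settle.

```bash

python3 -m handwheel '[[0,0,-0.006,0,0,0,0.01],[0,0,-0.012,0,0,0,0.01],[0,0,-0.015,0,0,0,0.01],[0,0,-0.015,0,0,0,0.01],[0,0,-0.012,0,0,0,0.01],[0,0,-0.006,0,0,0,0.01],[0,0,-0.002,0,0,0,0.01],[0,0,0,0,0,0,0.01]]'
python3 -m handwheel '[[0,0,0,0,0,0,0.01],[0,0,0,0,0,0,0.01],[0,0,0,0,0,0,0.01],[0,0,0,0,0,0,0.01],[0,0,0,0,0,0,0.01],[0,0,0,0,0,0,0.01],[0,0,0,0,0,0,0.01],[0,0,0,0,0,0,0.01]]'
python3 - <<'E'
from ang import *
deck(['top'])
p,d=r.snapshot('scene');W=world('scene',d);t=r.sense()['tool_pos']
m=(d>0)&(np.hypot(W[...,0]-t[0],W[...,1]-t[1])<45)&(W[...,2]>100);print('lowest z near jar',np.percentile(W[m][:,2],[1,5]))
print(r.sense()['qd'].round(2),r.sense()['finger_gap'],r.hand_in())
E
```

```text
time: 15.63
tool_pos: [508.9, 134.0, 278.2]
tcp_rot: [180.0, 0.0, -180.0]
ft_force: [-0.1, 0.1, -2.7]
finger_gap: 28.3
grip_force: 59.3
time: 16.3
tool_pos: [508.6, 134.0, 277.7]
tcp_rot: [-180.0, -0.0, -180.0]
ft_force: [-0.6, -1.0, -2.3]
finger_gap: 28.1
grip_force: 59.3
top 16.3 green 505 r 112.7 ang -37.5 deck 333.8
top 16.3 blue 517 r 113.2 ang -127.0 deck 334.2
16.35 [508.6 133.9 277.7] [-180.    0.  180.] [ 0.9  0.1 -2.7]
lowest z near jar [202.46513521 232.23758049]
the job is handed in; nothing more can be done
[-0.11 -0.02 -0.02  0.   -0.06  0.08] 28.33916601998947 None
```

The job is done and handed in at about 16.4 s: I hovered over the red knob for over 6 s, then lifted the sugar jar and held it still about 160 mm above the deck, which was still turning at about 18°/s; the first push skimmed over the post and had to be repeated lower, because the fingertips sit about 33 mm higher than stated.

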